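# Pin a bedside lamp's loose discs with its stem

## Task

Put the bedside lamp together: slide the three loose discs on the lamp foot back against both brass posts so that their holes line up over the socket, then lift the stem out of its stand and pass it down through all three discs into the socket until its collar rests on the top disc, and let go. Work gently, by feel: push no disc with more than 10 N, press the stem or the foot with no more than 25 N, do not drop the stem in, and leave the book, the glasses and the dish where they are.

Things in the scene. Friction and masses are not known exactly. Their poses are not given: they have to be found in the camera images.
- foot: White lamp foot plate, 180 x 130 x 20 mm, fixed to the table. Origin at the centre of its underside, x along its length and its dark slot, z up. On it stands the carrier (see foot_slot) with socket, posts and discs. The open side, foot -x, looks to the robot within 0.5 rad.
- foot_slot (a point): Point on the foot 40 mm over its origin. Here sits the carrier, a pale block 124 x 100 x 20 mm (longer along foot x), top 40 mm above the table, with the socket: a blind hole 14 mm wide, 17 mm deep in the middle of its top. It is locked, cannot move, up to 12 mm either way along foot x from this point (foot y = 0): its place is NOT measured.
- foot_back (a point): Point on the foot 26 mm along +x from foot_slot, midway between two upright brass posts if the carrier stood at its middle. Posts: 10 mm thick, 46 mm tall (tops 86 mm above the table), fixed on the carrier 45 mm from the socket's axis, 55 degrees either side of foot +x. A disc touching both posts has its hole right over the socket.
- stem_head (a point): Centre of the stem's head: upright black cylinder 28 mm wide, 44 mm tall, grasped from above. Below it a brass collar (36 mm wide, 4 mm thick; underside 26 mm below this point) and a brass rod (12 mm thick, 60 mm long, last 2 mm tapering to 8 mm; tip 86 mm below this point). 0.2 kg, z up. It starts upright in the stand, this point 92 mm above the table.
- stem_tip (a point): The lower tip of the stem's rod, on its axis, 86 mm below stem_head. When home it is 25 mm above the table.
- stand: Fixed wooden block, 70 x 70 x 66 mm, with a 16 mm hole, 63 mm deep, in which the stem stands, its collar on the block's top. Origin at the centre of its underside; z up.
- book: Closed dark blue book lying flat, 130 x 200 x 22 mm, loose bystander. Origin at the centre of its underside.
- glasses: Navy spectacles, about 130 mm wide, 125 mm long, 42 mm tall, loose bystander. Origin below the middle of the two lenses; the arms run along +x.
- dish: Small mint green bowl, 90 mm across, 26 mm tall, loose bystander. Origin at the centre of its underside.
- disc_low_mid (a point): Centre (half-way up, on the hole's axis) of a loose turned disc, mint green, the lowest of the three: 80 mm across, 15 mm thick, hole 14 mm, about 80 g, waxed and slippery, z up. The three lie stacked on the carrier, this centre 47.5 mm above the table, each a different distance (6 to 39 mm) off the socket's axis towards foot -x and up to 4 mm sideways.
- disc_middle_mid (a point): Centre (half-way up, on the hole's axis) of a loose turned disc, cream, the middle one: 80 mm across, 15 mm thick, hole 14 mm, about 80 g, waxed and slippery, z up. The three lie stacked on the carrier, this centre 62.5 mm above the table, each a different distance (6 to 39 mm) off the socket's axis towards foot -x and up to 4 mm sideways.
- disc_top_mid (a point): Centre (half-way up, on the hole's axis) of a loose turned disc, pale wood, the top one: 80 mm across, 15 mm thick, hole 14 mm, about 80 g, waxed and slippery, z up. The three lie stacked on the carrier, this centre 77.5 mm above the table, each a different distance (6 to 39 mm) off the socket's axis towards foot -x and up to 4 mm sideways.
Things that resemble listed ones, but are neither listed nor needed, are in the scene too. What is shaped like the part that bears disc_top_mid but blue is not meant. What is shaped like the part that bears disc_low_mid but red is not meant.

How it is judged:
By the outcome, as a careful person would: the job done as asked, in the order asked, and still so for the second after the job is handed in, with the robot touching nothing.
It also fails if it takes over 67 s, if anything falls off the work surface, if the arm or the gripper's body presses on something with over 40 N, if the wrist force passes 120 N, or if a joint passes its speed limit or range.

## Robot

A 6-joint arm with a two-finger parallel gripper is mounted at the origin on the work surface. World frame = base frame: x ahead of the robot, y to its left, z up, the work surface at z = 0. Lengths are in m, angles in rad, forces in N, time in s.
With the tool pointing down it reaches from about 0.4 to 0.825 m from the base axis. Payload 7 kg.
Tool frame: the origin (TCP) lies on the front face of the gripper's body, between the roots of the fingers; the fingertips stand 66 mm ahead of it and the grasp point (between the pads) lies 47 mm ahead of it; z points along the fingers, y is the line along which they close (so a half turn about z gives the same grasp; the last joint's range is limited). The gripper opens to 88 mm and grips with 3 to 60 N. Pads are 19 mm wide; open, the fingers measure 130 mm over their backs; the gripper's body (78 mm by 193 mm) begins 47 mm behind the grasp point.
Start: joints at [1.484, 0.359, 0.012, 0, -1.224, -0.288], TCP at [0.247, 0.628, 0.292] pointing down, gripper open.
Joint ranges: [-3.07, 3.07], [-1.43, 2.12], [-1.02, 1.25], [-3.03, 1.67], [-3.05, -0], [-3.03, 3.03]. Speed limits (rad/s): [2.39, 2.39, 3.01, 3.14, 3.14, 3.14].

## Interface

Orientations are given as [roll, pitch, yaw] about the fixed x, y, z axes, in that order (R = Rz(yaw) Ry(pitch) Rx(roll)).
In Python, from station import arm gives the robot as it stands. The module is installed in compiled form; this text tells all that it offers.
- The arm moves only by the tool move_arm, never from a script. Its argument "increments" is a list of rows, each an object of numbers: "jaw": the gripper command: -1 is shut, 1 is fully open, values between are in proportion; "dx", "dy", "dz": the shift along the tool's x, y, z in m; "twist": the turn about the tool's z in rad. A call has 1 to 12 rows; each row shifts and turns the commanded pose from where the row before left it, along the tool's axes as they then stand; what a row does not reach is not made up. A row lasts 1/12 s, in which the tool goes at most 41.7 mm and 7.16 degrees, less where a joint would pass 70% of its speed; a pose out of reach is approached as far as the arm can. A call is refused whole if a number of a shift passes 0.0417 or a number of a turn 0.125, either way. A call with a gripper value outside its range is refused whole. The fingers move at their own pace and stop on an object; "force" is the grip in N (left out, the last holds). Time passes only in rows, so rows that do not move let the fingers close. It gives the time, the measured TCP pose, the force, the opening and the grip force at its end, in the units of the state.
- arm.get_state(): the state, without advancing time (a new reading comes with each control period).
- arm.grab_frame(name): name is "side" or "top" or "wrist"; returns the picture (420x560x3 uint8, blue, green, red); there is no depth.
- arm.camera_info(name): a dict with "K" (3x3 intrinsics, pixels), "extrinsics" (4x4, takes a point from camera to world coordinates). Camera axes: x right, y down, z forward; pixel columns grow to the right and rows downward; lengths in m; the calibration is good to about 2 mm. A picture is of the moment at which its call begins: read the wrist's pose just before it. camera_info takes no time and is no camera call; for the wrist camera it gives the pose at the moment of the call.
- arm.job_done(): hands the job in; it is judged then, once.
Trained networks look in the newest picture that a camera, given by its name, has taken for a name from the list of things; names that differ only in an ending like _2 or _b are one class to them, and where a whole thing is asked for, a point or a joint stands for the part that bears it (a point fixed in the world has none). Each returns a list of dicts, best first, with "score" (0 to 1); they miss things now and then, are a little off and sometimes report something else, mostly with a low value. They report only what shows in the picture. A call takes as long as a camera call. They do not tell look-alikes from the thing itself.
- arm.find_in(camera, name): "position" ([x, y, z] in m, in world coordinates, good to about 4 mm: the middle of the surface that is visible of it).
- arm.silhouettes(camera, name): "pixels" (420x560 bool, what is visible of it).
- arm.pinpoint(camera, name): "position" ([x, y, z] in m, in world coordinates, good to about 4 mm: a listed point, or the origin of a listed thing).
The state is a dict: "t": time; "q": joint angles; "qd": joint speeds; "joint_efforts": joint torques, N m; "eef_pos": TCP position; "ee_rot": TCP orientation; "force": force on the tool from outside, world axes, zero at the start; "moment": the same for the moment, N m; "width": finger opening in m; "gripper_force": force on a finger pad.
Only numpy, scipy, OpenCV 4.12 (cv2) and the standard library are available. Lean on these libraries where they do the work, as an engineer would, in place of code of your own. Each camera call takes 0.05 s, during which the arm holds its last target. There are 200 camera calls.

## Working session

There is one attempt and no reset: what is moved stays moved. The work goes in short steps, Python scripts to look and compute and a tool call to move; the robot and the scene stay as the last step left them, time stands still between calls to the robot, and variables do not carry over. Pictures are saved under pics/ and viewed, at most 10 in all, crops included, and the job is handed in when it is done.

Besides the shell and the picture viewer there is one more tool, called after "Emit:" as name(argument=value, ...) on one line, values as JSON. move_arm: Moves the arm, as the interface text tells. Its arguments: {"type":"object","properties":{"increments":{"type":"array"},"force":{"type":"number"}},"required":["increments"]}

```bash
mkdir -p pics
cat > h.py <<'E'
from station import arm
import numpy as np, cv2
def proj(cam,p):
    i=arm.camera_info(cam);T=np.linalg.inv(np.array(i["extrinsics"]));c=T[:3,:3]@np.array(p)+T[:3,3];u=np.array(i["K"])@c;return (u[:2]/u[2])
def ray(cam,uv,z):
    i=arm.camera_info(cam);E=np.array(i["extrinsics"]);d=E[:3,:3]@np.linalg.solve(np.array(i["K"]),[uv[0],uv[1],1.]);o=E[:3,3];return o+d*(z-o[2])/d[2]
E
python3 - <<'E'
from h import *
a=arm.grab_frame("top");b=arm.grab_frame("side")
cv2.imwrite("pics/a.png",a);cv2.imwrite("pics/b.png",b)
s=arm.get_state();print(s["eef_pos"],s["ee_rot"],s["force"],s["width"],s["t"])
for n in ["foot","foot_slot","foot_back","stem_head","stand","disc_low_mid","disc_middle_mid","disc_top_mid"]:
  for c in ["top","side"]:
    print(n,c,[(np.round(d["position"],4).tolist(),round(d["score"],2),np.round(proj(c,d["position"])).tolist()) for d in arm.pinpoint(c,n)[:3]])
E
```

```text
[0.24700929 0.62783541 0.29132602] [ 3.14013413e+00 -1.49574009e-04 -3.74899309e-01] [ 0.02922784  0.64671517 -0.58635117] 0.08771522345356812 0.1
foot top [([0.5758, 0.1202, -0.0001], 0.66, [293.0, 219.0])]
foot side [([0.5732, 0.117, 0.0048], 0.96, [268.0, 250.0])]
foot_slot top [([0.575, 0.1209, 0.0392], 0.92, [293.0, 218.0])]
foot_slot side [([0.5761, 0.1234, 0.0387], 0.63, [269.0, 237.0])]
foot_back top [([0.6059, 0.1325, 0.0383], 0.68, [287.0, 203.0]), ([0.554, 0.1186, 0.0799], 0.58, [294.0, 227.0])]
foot_back side [([0.6021, 0.1252, 0.0356], 0.97, [279.0, 238.0])]
stem_head top [([0.5274, -0.197, 0.0956], 0.65, [457.0, 239.0]), ([0.7649, 0.07, 0.0007], 0.31, [315.0, 133.0])]
stem_head side [([0.5294, -0.1947, 0.093], 0.73, [251.0, 317.0])]
stand top [([0.5295, -0.1975, -0.0012], 0.88, [441.0, 240.0])]
stand side [([0.5299, -0.1945, 0.0026], 0.86, [252.0, 352.0])]
disc_low_mid top [([0.6612, -0.0376, 0.0127], 0.77, [366.0, 179.0])]
disc_low_mid side [([0.6575, -0.034, 0.0063], 0.73, [309.0, 289.0]), ([0.5577, 0.11, 0.0501], 0.59, [262.0, 237.0])]
disc_middle_mid top [([0.5629, 0.1179, 0.0611], 0.61, [294.0, 223.0])]
disc_middle_mid side [([0.5621, 0.1173, 0.0587], 0.75, [263.0, 232.0])]
disc_top_mid top [([0.5542, 0.1182, 0.0795], 0.94, [294.0, 227.0]), ([0.5446, -0.0337, 0.0068], 0.63, [365.0, 233.0])]
disc_top_mid side [([0.5525, 0.1134, 0.0738], 0.89, [259.0, 228.0])]
```

View pics/a.png

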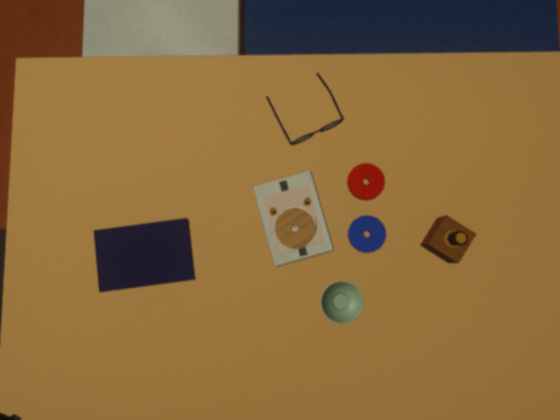

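View pics/b.png

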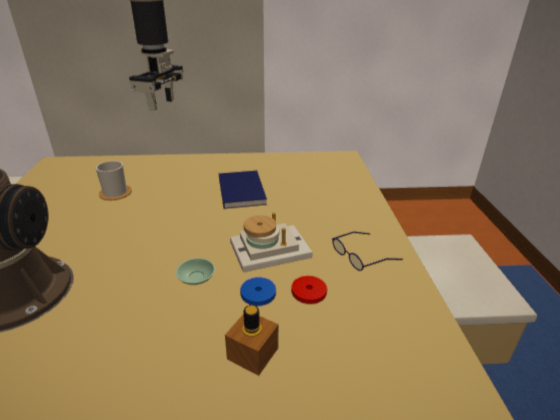

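The top view shows the foot at (293,219), with posts at (273,211) and (308,201) and the slot running from (284,185) to (303,252). The wood top disc is at (295,228). Look-alikes: blue disc at (367,234), red disc at (366,181), and the dish at (342,302), which is also mint green. There is only one stem, at (457,239). I choose the stack on the foot.

Run:
```python
from h import *
a=ray("top",(303,252),.02);b=ray("top",(284,185),.02);print("yaw",np.arctan2(*(b-a)[1::-1]),(a+b)/2)
for p in [(273,211),(308,201)]:print(ray("top",p,.086))
E=np.array(arm.camera_info("wrist")["extrinsics"]);s=arm.get_state()
from scipy.spatial.transform import Rotation as R
Rt=R.from_euler("xyz",s["ee_rot"]).as_matrix();print(Rt.T@(E[:3,3]-s["eef_pos"]),(Rt.T@E[:3,:3]).round(2),arm.camera_info("wrist")["K"])
im=cv2.imread("pics/a.png")[160:280,230:330];cv2.imwrite("pics/c.png",cv2.resize(im,None,fx=5,fy=5,interpolation=3))
```

```text
yaw 0.2692139559936965 [0.57589789 0.11953745 0.02      ]
[0.58489635 0.16051746 0.086     ]
[0.60452537 0.09076009 0.086     ]
[ 0.0831917   0.00056634 -0.09229417] [[ 0.   -0.95 -0.31]
 [ 1.    0.   -0.  ]
 [ 0.   -0.31  0.95]] [[371.75604223   0.         284.91427496]
 [  0.         371.75604223 211.87430562]
 [  0.           0.           1.        ]]
```

View pics/c.png

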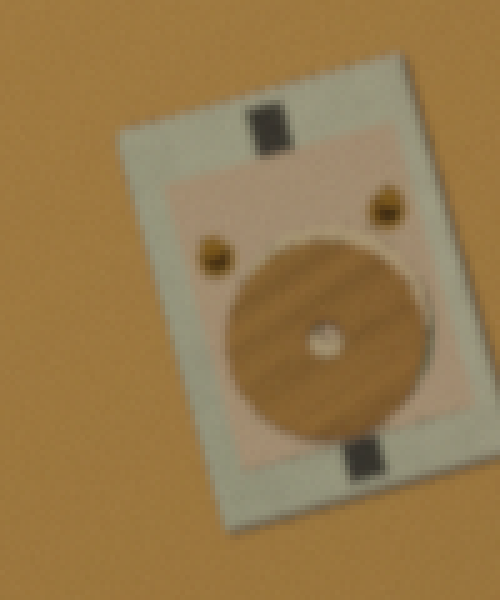

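The crop confirms the chosen stack: wood disc with its hole at (325,340), mint and cream edges below it, posts at (215,258) and (387,208). I estimate the socket at about (0.570, 0.119) and the foot yaw at about 0.27.

Emit:
move_arm(increments=[{"dx": 0.027,"dy": 0.0277,"jaw": -1},{"dx": 0.027,"dy": 0.0277,"jaw": -1},{"dx": 0.027,"dy": 0.0277,"jaw": -1},{"dx": 0.027,"dy": 0.0277,"jaw": -1},{"dx": 0.027,"dy": 0.0277,"jaw": -1},{"dx": 0.027,"dy": 0.0277,"jaw": -1},{"dx": 0.027,"dy": 0.0277,"jaw": -1},{"dx": 0.027,"dy": 0.0277,"jaw": -1},{"dx": 0.027,"dy": 0.0277,"jaw": -1},{"dx": 0.027,"dy": 0.0277,"jaw": -1},{"dx": 0.027,"dy": 0.0277,"jaw": -1},{"dx": 0.027,"dy": 0.0277,"jaw": -1}])

```text
$.increments[0]: bad value
```

Emit:
move_arm(increments=[{"twist": -0.108,"jaw": -1},{"twist": -0.108,"jaw": -1},{"twist": -0.108,"jaw": -1},{"twist": -0.108,"jaw": -1},{"twist": -0.108,"jaw": -1},{"twist": -0.107,"jaw": -1},{"jaw": -1},{"jaw": -1}])

```text
$.increments[0]: bad value
```

Run:
```python
from h import *
cv2.imwrite("pics/d.png",arm.grab_frame("wrist"));s=arm.get_state();print(s["eef_pos"],s["ee_rot"],s["force"],s["width"],s["t"])
for n in ["foot","foot_slot","foot_back","disc_low_mid","disc_middle_mid","disc_top_mid"]:
    print(n,[(np.round(d["position"],4).tolist(),round(d["score"],2),np.round(proj("wrist",d["position"])).tolist()) for d in arm.pinpoint("wrist",n)[:2]])
```

```text
[0.2471446  0.62810905 0.29218857] [-3.14156148e+00  3.11253056e-06 -3.74801480e-01] [-0.02976334  0.60824325 -0.09322992] 0.08761934216954467 0.95
foot []
foot_slot []
foot_back []
disc_low_mid []
disc_middle_mid []
disc_top_mid []
```

View pics/d.png

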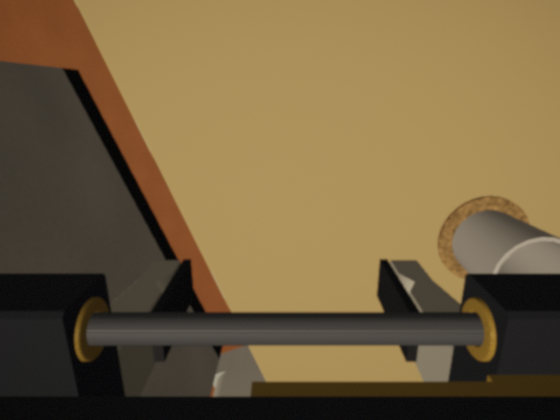

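The arm has not moved: the picture shows the table edge, a mug at (500,240), and the open fingers at (170,310) and (400,310). The rows probably need every key, so I'll write them out in full.

Emit:
move_arm(increments=[{"dx": 0.027,"dy": 0.0277,"dz": 0,"twist": 0,"jaw": -1},{"dx": 0.027,"dy": 0.0277,"dz": 0,"twist": 0,"jaw": -1},{"dx": 0.027,"dy": 0.0277,"dz": 0,"twist": 0,"jaw": -1},{"dx": 0.027,"dy": 0.0277,"dz": 0,"twist": 0,"jaw": -1},{"dx": 0.027,"dy": 0.0277,"dz": 0,"twist": 0,"jaw": -1},{"dx": 0.027,"dy": 0.0277,"dz": 0,"twist": 0,"jaw": -1},{"dx": 0.027,"dy": 0.0277,"dz": 0,"twist": 0,"jaw": -1},{"dx": 0.027,"dy": 0.0277,"dz": 0,"twist": 0,"jaw": -1},{"dx": 0.027,"dy": 0.0277,"dz": 0,"twist": 0,"jaw": -1},{"dx": 0.027,"dy": 0.0277,"dz": 0,"twist": 0,"jaw": -1},{"dx": 0.027,"dy": 0.0277,"dz": 0,"twist": 0,"jaw": -1},{"dx": 0.027,"dy": 0.0277,"dz": 0,"twist": 0,"jaw": -1}])

```text
t: 2.25
eef_pos: [0.4272, 0.1984, 0.2926]
ee_rot: [-3.141, -0.0, -0.374]
force: [1.1, 0.6, -1.3]
width: 0.0132
gripper_force: 0.0
```

Emit:
move_arm(increments=[{"dx": 0,"dy": 0,"dz": 0,"twist": -0.108,"jaw": -1},{"dx": 0,"dy": 0,"dz": 0,"twist": -0.108,"jaw": -1},{"dx": 0,"dy": 0,"dz": 0,"twist": -0.108,"jaw": -1},{"dx": 0,"dy": 0,"dz": 0,"twist": -0.108,"jaw": -1},{"dx": 0,"dy": 0,"dz": 0,"twist": -0.108,"jaw": -1},{"dx": 0,"dy": 0,"dz": 0,"twist": -0.107,"jaw": -1},{"dx": 0,"dy": 0,"dz": 0,"twist": 0,"jaw": -1}])

```text
t: 2.83
eef_pos: [0.4269, 0.2001, 0.2923]
ee_rot: [-3.141, -0.0, 0.277]
force: [0.2, -1.0, -0.4]
width: 0.0006
gripper_force: 0.0
```

Run:
```python
from h import *
s=arm.get_state();print(s["eef_pos"],s["ee_rot"],s["force"],s["width"],s["t"])
```

```text
[0.42694591 0.20014647 0.29234519] [-3.14132957e+00 -3.77298597e-04  2.76949525e-01] [ 0.1514736  -1.04599345 -0.38297418] 0.0005650928341403446 2.8333
```

Emit:
move_arm(increments=[{"dx": 0.0038,"dy": 0.0293,"dz": 0,"twist": 0,"jaw": -1},{"dx": 0.0038,"dy": 0.0293,"dz": 0,"twist": 0,"jaw": -1},{"dx": 0.0038,"dy": 0.0293,"dz": 0,"twist": 0,"jaw": -1},{"dx": 0.0038,"dy": 0.0293,"dz": 0,"twist": 0,"jaw": -1},{"dx": 0,"dy": 0,"dz": 0,"twist": 0,"jaw": -1},{"dx": 0,"dy": 0,"dz": 0,"twist": 0,"jaw": -1}])

```text
t: 3.33
eef_pos: [0.4734, 0.0902, 0.2921]
ee_rot: [3.142, 0.0, 0.266]
force: [-0.5, -0.4, -0.3]
width: -0.0
gripper_force: 0.0
```

Run:
```python
from h import *
cv2.imwrite("pics/e.png",arm.grab_frame("wrist"));s=arm.get_state();print(s["eef_pos"],s["ee_rot"],s["force"],s["width"],s["t"])
for n in ["foot","foot_slot","foot_back","disc_low_mid","disc_middle_mid","disc_top_mid"]:
    print(n,[(np.round(d["position"],4).tolist(),round(d["score"],2),np.round(proj("wrist",d["position"])).tolist()) for d in arm.pinpoint("wrist",n)[:2]])
```

```text
[0.47318579 0.09089517 0.29217689] [-3.14151731e+00 -7.74940271e-05  2.67849749e-01] [-0.41877548  0.63654052  0.6623213 ] 0.0008066246809037311 3.3833
foot []
foot_slot [([0.6062, 0.1307, 0.0406], 0.38, [283.0, 22.0])]
foot_back [([0.6047, 0.1316, 0.0378], 0.6, [281.0, 24.0])]
disc_low_mid [([0.6597, -0.03, 0.0084], 0.59, [469.0, 19.0])]
disc_middle_mid [([0.5568, 0.115, 0.0625], 0.7, [285.0, 87.0])]
disc_top_mid [([0.5419, -0.0356, 0.0103], 0.76, [426.0, 146.0]), ([0.5531, 0.1209, 0.0772], 0.63, [277.0, 90.0])]
```

View pics/e.png

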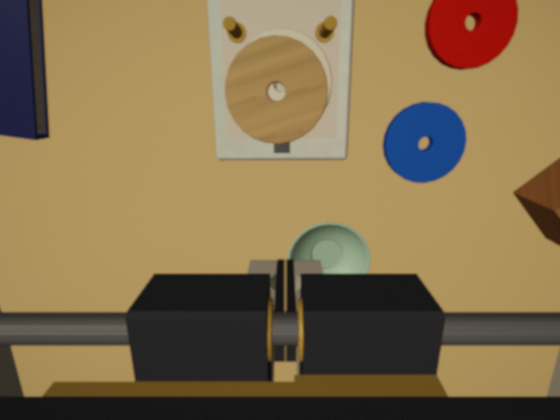

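The wrist view shows the stack square to the tool: wood disc hole at (277,91), post tops at (230,23) and (329,22). The blue and red decoys are to the right. The dish is at (330,252), so I'll check its clearance.

Run:
```python
from h import *
P=[ray("wrist",p,.086) for p in [(230,23),(329,22)]];print(P)
m=(P[0]+P[1])/2;v=P[0]-P[1];th=np.arctan2(-v[0],v[1]);print("yaw",th,np.hypot(*v[:2]),"socket",m[:2]-.0258*np.array([np.cos(th),np.sin(th)]))
print("hole",ray("wrist",(277,91),.085),"dish",ray("wrist",(330,257),.02))
print([ray("wrist",p,.085) for p in [(225,91),(328,88)]])
print([d["position"] for d in arm.pinpoint("top","dish")][:1])
```

```text
[array([0.58822153, 0.16551677, 0.086     ]), array([0.60821978, 0.09659065, 0.086     ])]
yaw 0.2823868956388005 0.07176865052688768 socket [0.57344252 0.12386457]
hole [0.55218321 0.12035317 0.085     ] dish [0.40419989 0.02242205 0.02      ]
[array([0.54142589, 0.15872231, 0.085     ]), array([0.56481138, 0.08338981, 0.085     ])]
[[0.3982, 0.0234, 0.0021]]
```

Emit:
move_arm(increments=[{"dx": 0,"dy": -0.0022,"dz": 0.03,"twist": 0,"jaw": -1},{"dx": 0,"dy": 0,"dz": 0.036,"twist": 0,"jaw": -1},{"dx": 0,"dy": 0,"dz": 0.036,"twist": 0,"jaw": -1},{"dx": 0,"dy": 0,"dz": 0.036,"twist": 0,"jaw": -1},{"dx": 0,"dy": 0,"dz": 0.03,"twist": 0,"jaw": -1},{"dx": 0,"dy": 0,"dz": 0.012,"twist": 0,"jaw": -1},{"dx": 0,"dy": 0,"dz": 0,"twist": 0,"jaw": -1},{"dx": 0,"dy": 0,"dz": 0,"twist": 0,"jaw": -1}])

```text
t: 4.4
eef_pos: [0.4725, 0.0937, 0.112]
ee_rot: [3.141, 0.001, 0.273]
force: [0.3, 0.7, 1.0]
width: 0.0001
gripper_force: 0.0
```

Run:
```python
from h import *
cv2.imwrite("pics/f.png",arm.grab_frame("wrist"));s=arm.get_state();print(s["eef_pos"],s["ee_rot"],s["force"],s["width"],s["t"])
```

```text
[0.47303116 0.09403922 0.11285634] [ 3.14148346e+00 -6.64910483e-04  2.72962388e-01] [-0.12605185  0.3834684   0.08648398] 0.0006781251807803372 4.45
```

View pics/f.png

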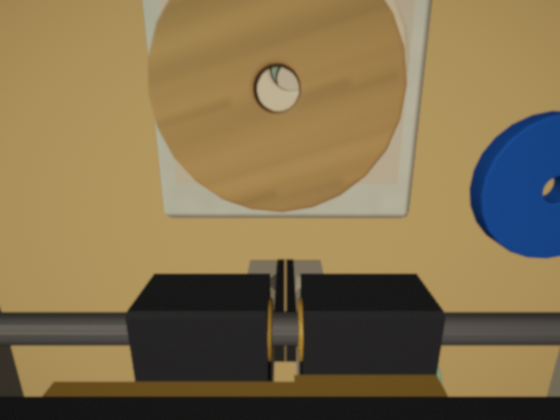

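The hole in the wood disc is at (277,88), and the fingers are centred at column 285, clear behind the stack. I'll start pushing.

Emit:
move_arm(increments=[{"dx": 0.003,"dy": 0,"dz": 0,"twist": 0,"jaw": -1},{"dx": 0.003,"dy": 0,"dz": 0,"twist": 0,"jaw": -1},{"dx": 0.003,"dy": 0,"dz": 0,"twist": 0,"jaw": -1},{"dx": 0.003,"dy": 0,"dz": 0,"twist": 0,"jaw": -1},{"dx": 0.003,"dy": 0,"dz": 0,"twist": 0,"jaw": -1},{"dx": 0.003,"dy": 0,"dz": 0,"twist": 0,"jaw": -1},{"dx": 0.003,"dy": 0,"dz": 0,"twist": 0,"jaw": -1},{"dx": 0.003,"dy": 0,"dz": 0,"twist": 0,"jaw": -1},{"dx": 0.003,"dy": 0,"dz": 0,"twist": 0,"jaw": -1},{"dx": 0.003,"dy": 0,"dz": 0,"twist": 0,"jaw": -1},{"dx": 0.003,"dy": 0,"dz": 0,"twist": 0,"jaw": -1},{"dx": 0.003,"dy": 0,"dz": 0,"twist": 0,"jaw": -1}])

```text
t: 5.45
eef_pos: [0.5074, 0.1032, 0.1121]
ee_rot: [3.142, 0.0, 0.272]
force: [0.1, -0.5, -0.1]
width: 0.0005
gripper_force: 0.1
```

Run:
```python
from h import *
cv2.imwrite("pics/g.png",arm.grab_frame("wrist"));s=arm.get_state();print(s["eef_pos"],s["ee_rot"],s["force"],s["width"],s["t"])
```

```text
[0.5079207 0.1034311 0.1121238] [ 3.14149216e+00 -1.61694082e-04  2.72389596e-01] [ 0.96527055  0.59729922 -0.63301827] 1.9571984910421252e-05 5.5
```

View pics/g.png

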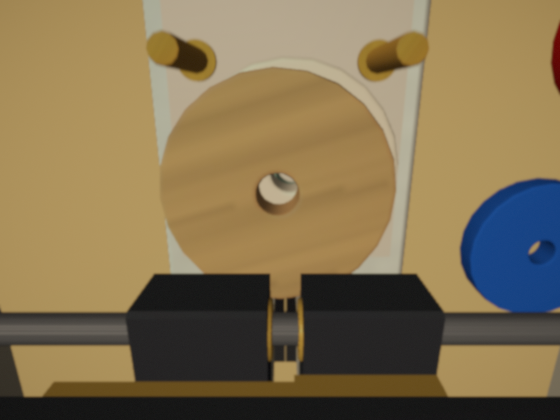

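Now the post tops are at (163,48) and (412,48), and the disc hole at (277,190) is still about 15 mm short. The force is near zero, so I'll continue more slowly.

Emit:
move_arm(increments=[{"dx": 0.001,"dy": 0,"dz": 0,"twist": 0,"jaw": -1},{"dx": 0.001,"dy": 0,"dz": 0,"twist": 0,"jaw": -1},{"dx": 0.001,"dy": 0,"dz": 0,"twist": 0,"jaw": -1},{"dx": 0.001,"dy": 0,"dz": 0,"twist": 0,"jaw": -1},{"dx": 0.001,"dy": 0,"dz": 0,"twist": 0,"jaw": -1},{"dx": 0.001,"dy": 0,"dz": 0,"twist": 0,"jaw": -1},{"dx": 0.001,"dy": 0,"dz": 0,"twist": 0,"jaw": -1},{"dx": 0.001,"dy": 0,"dz": 0,"twist": 0,"jaw": -1},{"dx": 0.001,"dy": 0,"dz": 0,"twist": 0,"jaw": -1},{"dx": 0.001,"dy": 0,"dz": 0,"twist": 0,"jaw": -1}])

```text
t: 6.33
eef_pos: [0.5169, 0.1059, 0.1121]
ee_rot: [3.142, 0.0, 0.272]
force: [-0.1, -0.4, -0.2]
width: 0.0007
gripper_force: 0.3
```

```bash
cat > l.py <<'E'
from h import *
import sys
arm_img=arm.grab_frame("wrist");cv2.imwrite("pics/%s.png"%sys.argv[1],arm_img);s=arm.get_state();print(s["eef_pos"],s["ee_rot"],s["force"],s["width"],s["t"])
hsv=cv2.cvtColor(arm_img,cv2.COLOR_BGR2GRAY)
print([ (np.round(d["position"],4),round(d["score"],2)) for d in arm.pinpoint("wrist","disc_top_mid")])
E
python3 l.py g2
```

```text
[0.51710677 0.10597266 0.1121925 ] [-3.14158219e+00 -1.94088759e-04  2.72251773e-01] [-0.23613593 -0.17207419  0.53416225] 0.000884450964094109 6.3833
[(array([0.5671, 0.1216, 0.0758]), 0.95), (array([ 0.5428, -0.0344,  0.0075]), 0.9)]
```

Emit:
move_arm(increments=[{"dx": 0.0005,"dy": 0,"dz": 0,"twist": 0,"jaw": -1},{"dx": 0.0005,"dy": 0,"dz": 0,"twist": 0,"jaw": -1},{"dx": 0.0005,"dy": 0,"dz": 0,"twist": 0,"jaw": -1},{"dx": 0.0005,"dy": 0,"dz": 0,"twist": 0,"jaw": -1},{"dx": 0.0005,"dy": 0,"dz": 0,"twist": 0,"jaw": -1},{"dx": 0.0005,"dy": 0,"dz": 0,"twist": 0,"jaw": -1}])

```text
t: 6.93
eef_pos: [0.5197, 0.1067, 0.1122]
ee_rot: [-3.142, -0.0, 0.272]
force: [-1.7, -0.1, 1.0]
width: 0.0004
gripper_force: 0.3
```

```bash
python3 l.py g3
```

```text
[0.51980374 0.10672221 0.11214488] [3.14156121e+00 1.95774862e-05 2.72258492e-01] [-1.12211855 -0.18184722  0.002411  ] 0.000233018111108077 6.9833
[(array([ 0.5422, -0.0361,  0.0094]), 0.96), (array([0.5709, 0.1231, 0.0794]), 0.93)]
```

View pics/g3.png

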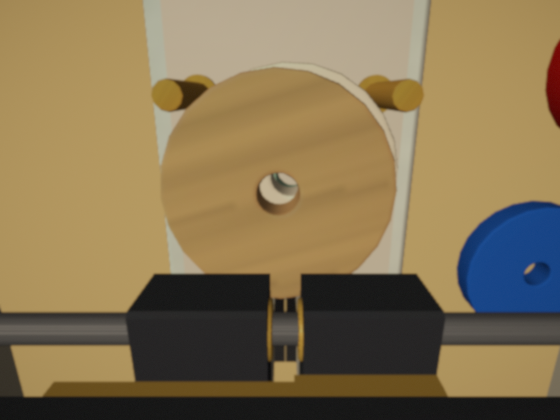

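The wood disc is close to touching the left post. Its centre is at column 278 and the post tops are centred near column 286, so it should slide right into the V as I push on. Force is about 1 N.

Emit:
move_arm(increments=[{"dx": 0.0005,"dy": 0,"dz": 0,"twist": 0,"jaw": -1},{"dx": 0.0005,"dy": 0,"dz": 0,"twist": 0,"jaw": -1},{"dx": 0.0005,"dy": 0,"dz": 0,"twist": 0,"jaw": -1}])

```text
t: 7.28
eef_pos: [0.5211, 0.1071, 0.1122]
ee_rot: [-3.142, 0.0, 0.272]
force: [-0.9, -0.6, 1.1]
width: 0.0004
gripper_force: 0.6
```

Emit:
move_arm(increments=[{"dx": 0.0005,"dy": 0,"dz": 0,"twist": 0,"jaw": -1},{"dx": 0.0005,"dy": 0,"dz": 0,"twist": 0,"jaw": -1}])

```text
t: 7.45
eef_pos: [0.5219, 0.1072, 0.1121]
ee_rot: [3.141, 0.001, 0.272]
force: [-2.4, -1.4, 1.4]
width: 0.0007
gripper_force: 1.0
```

```bash
python3 l.py g4
python3 - <<'E'
from h import *
import numpy as np
print(np.mean([ (arm.grab_frame("wrist"),arm.get_state()["force"])[1] for _ in range(4)],0))
E
```

```text
[0.52190036 0.10723076 0.11206057] [3.14144401e+00 6.94704047e-04 2.72152671e-01] [-2.07905518 -1.30883639  0.30908265] 0.00045594154961674845 7.5
[(array([ 0.5425, -0.0316,  0.0096]), 0.81), (array([0.5707, 0.1223, 0.078 ]), 0.56)]
[-1.72810312 -0.53370164  0.17870598]
```

View pics/g4.png

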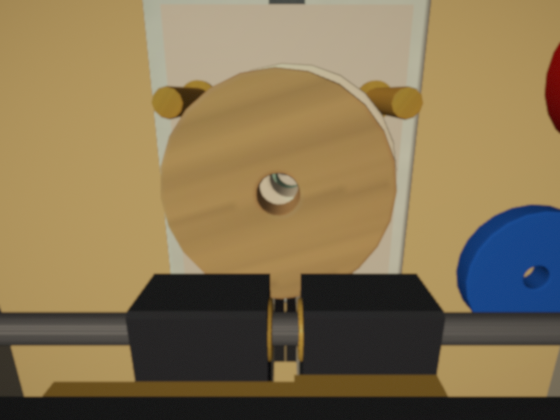

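Run:
```python
from h import *
L,Rr=ray("wrist",(169,101),.086),ray("wrist",(406,101),.086)
m=(L+Rr)/2;v=(L-Rr)[:2];print(np.hypot(*v));y=v/np.hypot(*v);x=np.array([y[1],-y[0]]);s=m[:2]-.0258*x;print("socket",s,np.arctan2(x[1],x[0]))
f=lambda p:(np.round(1e3*np.array([(p[:2]-s)@x,(p[:2]-s)@y]),1))
# top-disc outer rim fit
for uv in [(161,185),(396,185),(278,68),(188,110),(368,110)]:
  r=ray("wrist",uv,.085);print(uv,f(r),np.hypot(*(r[:2]-L[:2]))*1e3,np.hypot(*(r[:2]-Rr[:2]))*1e3)
for z in (.085,): print("hole L,R,T",[f(ray("wrist",p,z)) for p in [(257,190),(299,190),(278,172)]])
for uv in [(300,65),(375,107),(396,160)]: print("cream",f(ray("wrist",uv,.070)),"mint",f(ray("wrist",uv,.055)))
print("finger tcp",f(np.array(arm.get_state()["eef_pos"])))
im=cv2.imread("pics/g4.png")[50:300,140:420];cv2.imwrite("pics/g5.png",cv2.resize(im,None,fx=2.4,fy=2.4,interpolation=2))
```

```text
0.07231671985322213
socket [0.5747974  0.12084066] 0.27246257476624786
(161, 185) [-0.8 41.6] 27.11711899883168 82.19654420993763
(396, 185) [ -0.8 -35.8] 76.72108494761855 26.555964749380752
(278, 68) [35.3  2.9] 34.618165139873874 40.149086702426594
(188, 110) [23.1 30.8] 5.977040559346082 67.03598786370787
(368, 110) [ 23.1 -25. ] 61.179785321483195 11.516013852706191
hole L,R,T [array([-2.5, 10. ]), array([-2.5, -3.9]), array([3.6, 3. ])]
cream [37.1 -4.3] mint [38.1 -4.9]
cream [ 23.5 -30.6] mint [ 22.9 -34.1]
cream [  4.9 -39.6] mint [  2.3 -44.1]
finger tcp [-54.6   1.1]
```

View pics/g5.png

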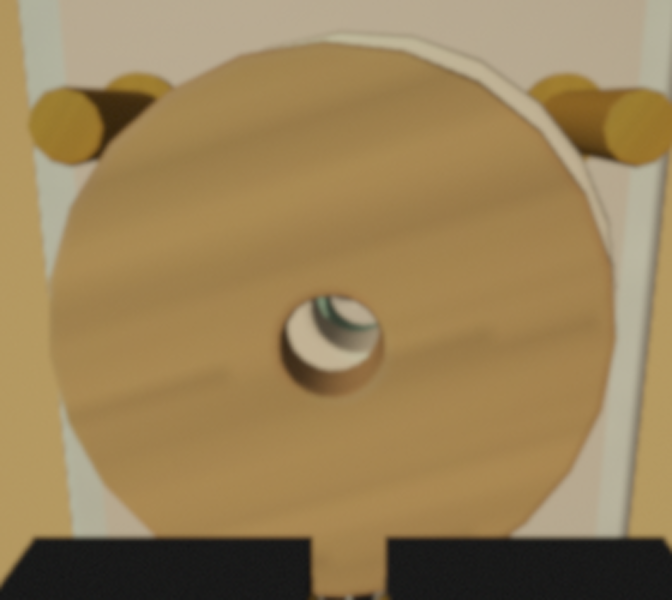

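The wood disc touches the left post, 3.5 mm short and 3 mm to the left. The cream disc sits further right. I'll keep pushing in small steps with a slight drift to the right.

Emit:
move_arm(increments=[{"dx": 0.0005,"dy": 0.0005,"dz": 0,"twist": 0,"jaw": -1},{"dx": 0.0005,"dy": 0.0005,"dz": 0,"twist": 0,"jaw": -1}])

```text
t: 7.92
eef_pos: [0.5231, 0.1066, 0.1121]
ee_rot: [-3.142, 0.0, 0.272]
force: [-3.8, -0.1, 0.7]
width: 0.0006
gripper_force: 1.2
```

Emit:
move_arm(increments=[{"dx": 0.0004,"dy": 0.0005,"dz": 0,"twist": 0,"jaw": -1},{"dx": 0.0004,"dy": 0.0005,"dz": 0,"twist": 0,"jaw": -1}])

```text
t: 8.08
eef_pos: [0.5242, 0.1058, 0.1121]
ee_rot: [-3.142, 0.0, 0.272]
force: [-4.1, 0.4, 0.8]
width: 0.0003
gripper_force: 1.7
```

Emit:
move_arm(increments=[{"dx": 0.0004,"dy": 0.0004,"dz": 0,"twist": 0,"jaw": -1},{"dx": 0.0004,"dy": 0.0004,"dz": 0,"twist": 0,"jaw": -1}])

```text
t: 8.25
eef_pos: [0.525, 0.1052, 0.112]
ee_rot: [3.142, 0.001, 0.272]
force: [-4.3, 1.4, 0.1]
width: 0.0006
gripper_force: 2.1
```

Emit:
move_arm(increments=[{"dx": 0,"dy": 0,"dz": 0,"twist": 0,"jaw": -1}])

```text
t: 8.33
eef_pos: [0.5252, 0.1052, 0.1121]
ee_rot: [3.142, 0.0, 0.272]
force: [-3.0, 0.2, 0.2]
width: 0.0004
gripper_force: 1.6
```

```bash
cat > m.py <<'E'
from h import *
import sys
im=arm.grab_frame("wrist");cv2.imwrite("pics/%s.png"%sys.argv[1],im);s=arm.get_state();print(np.round(s["eef_pos"],4),s["force"].round(1),s["t"])
g=cv2.medianBlur(cv2.cvtColor(im,cv2.COLOR_BGR2GRAY),3)
sl=[d["pixels"] for d in arm.silhouettes("wrist","disc_top_mid")]
for k in sl:
  c,_=cv2.findContours(k.astype(np.uint8),cv2.RETR_CCOMP,cv2.CHAIN_APPROX_NONE)
  P=np.vstack([q[:,0] for q in c]);m=P.mean(0)
  if abs(m[0]-280)>60: continue
  W=np.array([ray("wrist",p,.085)[:2] for p in P.astype(float) if p[1]<258])
  from scipy.optimize import least_squares
  c0=W.mean(0)
  r=least_squares(lambda q:np.hypot(*(W-q[:2]).T)-.04,c0,loss="soft_l1",f_scale=.0005);print("top centre",r.x,np.median(abs(r.fun)))
E
python3 m.py h1
```

```text
[0.5253 0.1053 0.1121] [-3.3 -1.   0.3] 8.3833
```

Emit:
move_arm(increments=[{"dx": 0.0005,"dy": 0.0002,"dz": 0,"twist": 0,"jaw": -1},{"dx": 0.0005,"dy": 0.0002,"dz": 0,"twist": 0,"jaw": -1}])

```text
t: 8.6
eef_pos: [0.5262, 0.1052, 0.112]
ee_rot: [-3.142, 0.001, 0.272]
force: [-5.9, 0.3, 1.0]
width: 0.0002
gripper_force: 2.7
```

```bash
cat > m.py <<'E'
from h import *
import sys
from scipy.optimize import least_squares
im=arm.grab_frame("wrist");cv2.imwrite("pics/%s.png"%sys.argv[1],im);s=arm.get_state();print(np.round(s["eef_pos"],4),s["force"].round(1),s["t"])
E=cv2.Canny(cv2.GaussianBlur(im,(3,3),0),30,80);E[258:]=0
ys,xs=np.nonzero(E);W=np.array([ray("wrist",(x,y),.085)[:2] for x,y in zip(xs,ys)])
def fit(c,r,w):
  for w in (w,w/2,.001):
    A=W[abs(np.hypot(*(W-c).T)-r)<w]; c=least_squares(lambda q:np.hypot(*(A-q).T)-r,c,loss="soft_l1",f_scale=.0004).x
  return c,len(A)
g=np.array(sys.argv[2:4],float)
print("rim",fit(g,.04,.004),"hole",fit(g,.007,.004))
E
python3 m.py h2 .5715 .1215
```

```text
[0.5262 0.1052 0.112 ] [-4.9  0.3 -0.1] 8.65
rim (array([0.5735196 , 0.12096423]), 520) hole (array([0.57427864, 0.12094581]), 187)
```

Emit:
move_arm(increments=[{"dx": 0.0004,"dy": 0,"dz": 0,"twist": 0,"jaw": -1},{"dx": 0,"dy": 0,"dz": 0,"twist": 0,"jaw": -1}])

```text
t: 8.82
eef_pos: [0.5263, 0.1052, 0.112]
ee_rot: [3.141, 0.001, 0.272]
force: [-5.9, 0.6, 1.6]
width: 0.0006
gripper_force: 2.8
```

```bash
python3 m.py h3 .5735 .121
python3 - <<'E'
from h import *
print(np.mean([ (arm.grab_frame("wrist"),arm.get_state()["force"])[1] for _ in range(5)],0))
im=cv2.imread("pics/h3.png")
# posts: brass mask bounding
h=cv2.cvtColor(im,cv2.COLOR_BGR2HSV)
for x in (169,406,100,278,220): print(x,h[101,x])
print([h[r,278] for r in (180,190,200)])
E
```

```text
[0.5263 0.1052 0.112 ] [-6.3  0.7  0.7] 8.8667
rim (array([0.57359213, 0.12080947]), 515) hole (array([0.57426576, 0.12094746]), 188)
[-5.90968168  0.4382746   1.40276941]
169 [ 18 188  69]
406 [ 25  40 180]
100 [ 20 119 178]
278 [ 19 132 155]
220 [ 19 128 163]
[array([ 18,  64, 124], dtype=uint8), array([ 50,  54, 108], dtype=uint8), array([ 19,  69, 145], dtype=uint8)]
```

Emit:
move_arm(increments=[{"dx": -0.004,"dy": 0,"dz": 0,"twist": 0,"jaw": -1},{"dx": -0.02,"dy": 0,"dz": 0,"twist": 0,"jaw": -1},{"dx": -0.02,"dy": 0,"dz": 0,"twist": 0,"jaw": -1},{"dx": -0.016,"dy": 0,"dz": 0,"twist": 0,"jaw": -1},{"dx": 0,"dy": 0,"dz": 0,"twist": 0,"jaw": -1},{"dx": 0,"dy": 0,"dz": 0,"twist": 0,"jaw": -1}])

```text
t: 9.62
eef_pos: [0.4696, 0.0896, 0.113]
ee_rot: [-3.141, -0.003, 0.273]
force: [0.3, 0.3, 0.9]
width: 0.0004
gripper_force: 0.0
```

```bash
python3 m.py i1 .5735 .121
python3 - <<'E'
from h import *
im=cv2.imread("pics/i1.png");a=.272;x=np.array([np.cos(a),np.sin(a)]);s=np.array([.5737,.1209])
for nm,z in [("top",.085),("mid",.070),("low",.055),("lowbot",.040)]:
  print(nm,"rear",proj("wrist",[*(s-.04*x),z]).round(1),"hole f/r",proj("wrist",[*(s+.007*x),z]).round(1),proj("wrist",[*(s-.007*x),z]).round(1))
c=int(proj("wrist",[*(s-.04*x),.085])[0])
print(c);f=cv2.GaussianBlur(im,(5,1),0)
for r in range(150,262,3): print(r,f[r,c],f[r,c-25],end="; ")
print()
for r in range(40,140,3): print(r,f[r,c],end="; ")
E
```

```text
[0.4702 0.0898 0.1129] [ 0.9  0.6 -0. ] 9.6667
rim (array([0.57569675, 0.12140339]), 495) hole (array([0.57493481, 0.121782  ]), 104)
top rear [277.6 141.3] hole f/r [276.8 -26.9] [277.1  27.8]
mid rear [278.4 136.2] hole f/r [277.8 -12.5] [278.   35.4]
low rear [279.1 132. ] hole f/r [278.6  -1.1] [278.8  41.4]
lowbot rear [279.6 128.7] hole f/r [279.3   8. ] [279.4  46.3]
277
150 [137 161 175] [137 161 175]; 153 [137 161 175] [137 161 175]; 156 [137 162 175] [137 161 175]; 159 [136 161 175] [136 161 175]; 162 [136 161 175] [136 160 175]; 165 [136 160 175] [136 161 175]; 168 [136 161 175] [136 161 175]; 171 [136 161 174] [136 161 174]; 174 [128 151 164] [138 162 174]; 177 [70 79 81] [144 166 170]; 180 [64 70 70] [146 167 171]; 183 [64 71 71] [147 168 171]; 186 [64 71 70] [147 168 172]; 189 [64 71 70] [147 169 172]; 192 [64 70 70] [147 168 172]; 195 [65 70 70] [146 168 172]; 198 [84 94 96] [146 168 171]; 201 [142 163 167] [145 167 171]; 204 [145 166 170] [145 166 170]; 207 [124 144 150] [125 144 150]; 210 [ 89 122 140] [ 89 122 141]; 213 [ 91 145 171] [ 91 144 171]; 216 [ 90 145 171]
[... 434 characters left out ...]
 145 171]; 258 [ 82 132 157] [ 89 141 167]; 261 [50 69 81] [ 85 109 123]; 
40 [ 73 123 152]; 43 [ 74 125 153]; 46 [ 75 126 154]; 49 [ 75 126 155]; 52 [ 75 126 156]; 55 [ 75 125 155]; 58 [ 75 125 156]; 61 [ 75 125 155]; 64 [ 75 125 155]; 67 [ 75 124 155]; 70 [ 75 124 155]; 73 [ 75 124 154]; 76 [ 74 123 153]; 79 [ 73 123 153]; 82 [ 75 125 155]; 85 [ 76 127 158]; 88 [ 77 128 160]; 91 [ 77 129 160]; 94 [ 78 129 160]; 97 [ 77 128 159]; 100 [ 75 125 156]; 103 [ 73 124 154]; 106 [ 72 122 152]; 109 [ 71 121 151]; 112 [ 70 118 149]; 115 [ 69 117 147]; 118 [ 69 116 146]; 121 [ 69 117 147]; 124 [ 69 118 148]; 127 [ 70 118 149]; 130 [ 70 118 150]; 133 [ 65 109 143]; 136 [105 130 147]; 139 [137 162 175];
```

Emit:
move_arm(increments=[{"dx": 0.008,"dy": 0.001,"dz": 0,"twist": 0,"jaw": -1},{"dx": 0.012,"dy": 0,"dz": 0,"twist": 0,"jaw": -1},{"dx": 0.007,"dy": 0,"dz": 0,"twist": 0,"jaw": -1},{"dx": 0,"dy": 0,"dz": 0,"twist": 0,"jaw": -1},{"dx": 0,"dy": 0,"dz": 0,"twist": 0,"jaw": -1},{"dx": 0,"dy": 0,"dz": 0,"twist": 0,"jaw": -1}])

```text
t: 10.17
eef_pos: [0.4951, 0.0953, 0.1118]
ee_rot: [3.141, 0.001, 0.272]
force: [-0.3, 0.4, -0.7]
width: 0.0005
gripper_force: 0.0
```

```bash
python3 m.py i2 .5745 .121
python3 - <<'E'
from h import *
im=cv2.imread("pics/i2.png");s=[.5742,.1211]
for z in (.085,.070,.055,.040): print(z,proj("wrist",[*s,z]).round(1),(proj("wrist",[*s,z])-proj("wrist",[s[0]-.007*.963,s[1]-.007*.27,z])).round(1))
u=proj("wrist",[*s,.085]).round().astype(int)
g=cv2.cvtColor(im,cv2.COLOR_BGR2HSV)
c=im[u[1]-28:u[1]+29:2,u[0]-30:u[0]+31:2]
print(u);
for k in (2,1): 
  h=cv2.cvtColor(c,cv2.COLOR_BGR2HSV)[:,:,k]
  print("\n".join(" ".join("%3d"%v for v in r) for r in h))
E
```

```text
[0.4949 0.0953 0.1119] [-0.4 -0.3  0.4] 10.2167
rim (array([0.57518731, 0.12119535]), 575) hole (array([0.57417264, 0.12096061]), 237)
0.085 [272.  91.] [ -0.3 -23.7]
0.07 [273.5  91.1] [ -0.2 -21.1]
0.055 [274.6  91.2] [ -0.2 -19. ]
0.04 [275.6  91.3] [ -0.1 -17.3]
[272  91]
158 158 158 159 158 158 158 158 158 158 156 155 155 153 154 154 155 155 156 157 158 159 159 159 159 159 160 160 159 160 160
158 158 158 159 159 159 159 158 157 155 152 151 148 146 144 143 145 147 151 155 157 158 160 160 160 160 160 160 160 160 160
158 159 159 159 159 159 159 156 153 149 144 129 114 103  94  87  91  97 110 132 149 156 160 161 161 160 161 160 161 161 161
159 160 159 159 159 158 156 152 147 132 107  76  61  59  57  58  59  58  61  74  95 127 153 160 161 161 161 161 161 161 161
159 159 160 160 159 156 152 144 124  85  63  58  59  60  62  63  62  62  61  59  61  74 113 147 159 161 161 161 162 162 162
159 159 159 159 157 153 143 113  76  59  58  62  63  62  57  60  54  54  54  56  58  62  71 103 144 160 162 162 162 161 161
160 160 160 159 155 148 120  73  57  59  65  65  57  53  55  70  82  95  94  84
[... 5668 characters left out ...]
  75  60  54  53  57  58  59  56  57  56  61  79 116 127 121 123 128 131 132 132
132 132 131 132 133 134 138 140 144 148 140 117  89  74  64  59  57  59  60  67  79 102 127 129 122 121 127 129 132 132 132
133 133 132 133 132 132 135 137 136 142 143 148 137 112  97  92  86  87  95 111 127 134 126 122 123 127 129 131 131 130 132
132 131 132 132 132 132 132 133 133 133 136 138 144 143 141 139 135 133 136 137 130 123 121 123 127 130 132 132 130 132 131
132 132 132 132 132 132 132 134 132 132 130 130 131 131 131 135 131 130 127 123 122 123 127 128 130 132 132 131 132 132 132
132 132 132 132 131 133 132 133 132 134 131 129 131 128 128 127 127 126 125 125 128 126 131 132 132 132 132 131 131 131 131
```

The bright socket floor shows whole through all three holes, a circle at (277,92), concentric with the wood hole once parallax is allowed for. So the discs are aligned, with the socket at about (0.5742, 0.1211). On to the stem.

Emit:
move_arm(increments=[{"dx": -0.01,"dy": 0,"dz": -0.02,"twist": 0,"jaw": -1},{"dx": -0.01,"dy": 0,"dz": -0.03,"twist": 0,"jaw": -1},{"dx": -0.0121,"dy": 0.0322,"dz": 0,"twist": 0,"jaw": 1},{"dx": -0.0121,"dy": 0.0322,"dz": 0,"twist": 0,"jaw": 1},{"dx": -0.0121,"dy": 0.0322,"dz": 0,"twist": 0,"jaw": 1},{"dx": -0.0121,"dy": 0.0322,"dz": 0,"twist": 0,"jaw": 1},{"dx": -0.0121,"dy": 0.0322,"dz": 0,"twist": 0,"jaw": 1},{"dx": -0.0121,"dy": 0.0322,"dz": 0,"twist": 0,"jaw": 1},{"dx": -0.0121,"dy": 0.0322,"dz": 0,"twist": 0,"jaw": 1},{"dx": -0.0121,"dy": 0.0322,"dz": 0,"twist": 0,"jaw": 1},{"dx": -0.0121,"dy": 0.0322,"dz": 0,"twist": 0,"jaw": 1},{"dx": 0,"dy": 0,"dz": 0,"twist": 0,"jaw": 1}])

```text
t: 11.22
eef_pos: [0.4479, -0.2223, 0.162]
ee_rot: [3.141, 0.001, 0.269]
force: [0.5, -0.1, 1.0]
width: 0.0616
gripper_force: 0.0
```

Emit:
move_arm(increments=[{"dx": 0,"dy": 0,"dz": 0,"twist": 0,"jaw": 1},{"dx": 0,"dy": 0,"dz": 0,"twist": 0,"jaw": 1},{"dx": 0,"dy": 0,"dz": 0,"twist": 0,"jaw": 1}])

```text
t: 11.47
eef_pos: [0.449, -0.2175, 0.1622]
ee_rot: [-3.141, -0.0, 0.273]
force: [0.4, -0.4, -0.1]
width: 0.0813
gripper_force: 0.0
```

Run:
```python
from h import *
from scipy.optimize import least_squares
im=arm.grab_frame("wrist");cv2.imwrite("pics/s1.png",im);s=arm.get_state();print(s["eef_pos"],s["ee_rot"],s["force"],s["width"],s["t"])
print([(np.round(d["position"],4),round(d["score"],2)) for d in arm.pinpoint("wrist","stem_head")+arm.pinpoint("wrist","stand")])
dk=((im.max(2)<70)*255).astype(np.uint8)[:235]
n,l,st,c=cv2.connectedComponentsWithStats(dk)
for i in range(1,n):
  if st[i,4]>150: print(st[i],c[i].round(1),ray("wrist",c[i],.114),ray("wrist",c[i],.092))
print(proj("wrist",[.5285,-.196,.114]),proj("wrist",[.5285,-.196,.07]))
for r in range(20,200,8): print(r,[im[r,x].max() for x in range(200,380,8)])
```

```text
[ 0.44912121 -0.21735143  0.16224465] [-3.14156412e+00 -1.12166659e-04  2.73621866e-01] [-0.80710737  0.36116071  0.64777479] 0.08442427241633732 11.5167
[(array([ 0.528 , -0.1938,  0.0891]), 0.71)]
[ 42   0  60  63 754] [83.4 33.1] [ 0.52912442 -0.12312842  0.114     ] [ 0.5291181  -0.11184975  0.092     ]
[ 254   51   75   79 1841] [291.3  90. ] [ 0.53062221 -0.19714292  0.114     ] [ 0.53085024 -0.1974447   0.092     ]
[286.64735148  95.03257806] [286.26724698  94.44181282]
20 [np.uint8(158), np.uint8(159), np.uint8(159), np.uint8(159), np.uint8(159), np.uint8(159), np.uint8(159), np.uint8(116), np.uint8(113), np.uint8(112), np.uint8(114), np.uint8(107), np.uint8(111), np.uint8(112), np.uint8(111), np.uint8(103), np.uint8(109), np.uint8(159), np.uint8(159), np.uint8(158), np.uint8(158), np.uint8(158), np.uint8(159)]
28 [np.uint8(159), np.uint8(159), np.uint8(159), np.uint8(160), np.uint8(159), np.uint8(160), np.uint8(107), np.uint8(112), np.uint8(117), np.uint8(113), np.uint8(114), np.uint8(112), np.uint8(108), np.uint8(113), np.uint8(113), np.uint8(110), np.uint8(104), np.uint8(1
[... 6685 characters left out ...]

188 [np.uint8(164), np.uint8(164), np.uint8(165), np.uint8(165), np.uint8(165), np.uint8(164), np.uint8(165), np.uint8(165), np.uint8(165), np.uint8(165), np.uint8(145), np.uint8(159), np.uint8(164), np.uint8(165), np.uint8(165), np.uint8(164), np.uint8(165), np.uint8(165), np.uint8(164), np.uint8(165), np.uint8(164), np.uint8(164), np.uint8(164)]
196 [np.uint8(164), np.uint8(165), np.uint8(165), np.uint8(165), np.uint8(165), np.uint8(164), np.uint8(165), np.uint8(164), np.uint8(165), np.uint8(164), np.uint8(165), np.uint8(165), np.uint8(165), np.uint8(164), np.uint8(165), np.uint8(165), np.uint8(164), np.uint8(165), np.uint8(165), np.uint8(165), np.uint8(165), np.uint8(164), np.uint8(164)]
```

The stem head ring is centred at (291.5, 90.5), which gives (0.5306, -0.197). Its 75 px width matches 28 mm at the expected height. I'll go over it and descend.

Emit:
move_arm(increments=[{"dx": 0.02,"dy": 0.0023,"dz": 0,"twist": 0,"jaw": 1},{"dx": 0.024,"dy": 0,"dz": 0,"twist": 0,"jaw": 1},{"dx": 0.024,"dy": 0,"dz": 0,"twist": 0,"jaw": 1},{"dx": 0.0157,"dy": 0,"dz": 0,"twist": 0,"jaw": 1},{"dx": 0,"dy": 0,"dz": 0.01,"twist": 0,"jaw": 1},{"dx": 0,"dy": 0,"dz": 0.011,"twist": 0,"jaw": 1},{"dx": 0,"dy": 0,"dz": 0,"twist": 0,"jaw": 1},{"dx": 0,"dy": 0,"dz": 0,"twist": 0,"jaw": 1},{"dx": 0,"dy": 0,"dz": 0,"twist": 0,"jaw": 1}])

```text
t: 12.37
eef_pos: [0.5296, -0.198, 0.1411]
ee_rot: [-3.141, 0.001, 0.272]
force: [0.4, -0.2, 0.6]
width: 0.0876
gripper_force: 0.0
```

Run:
```python
from h import *
s=arm.get_state();print(s["eef_pos"],s["ee_rot"],s["force"],s["width"],s["t"])
```

```text
[ 0.52964751 -0.19801746  0.14114058] [-3.14149187e+00  6.92048140e-04  2.72323398e-01] [ 0.39409694 -0.17980826  0.63269726] 0.08757221355752942 12.3667
```

Emit:
move_arm(increments=[{"dx": 0.001,"dy": 0,"dz": 0,"twist": 0,"jaw": -0.25},{"dx": 0,"dy": 0,"dz": 0,"twist": 0,"jaw": -0.25},{"dx": 0,"dy": 0,"dz": 0,"twist": 0,"jaw": -0.25},{"dx": 0,"dy": 0,"dz": 0,"twist": 0,"jaw": -0.25},{"dx": 0,"dy": 0,"dz": 0,"twist": 0,"jaw": -0.25},{"dx": 0,"dy": 0,"dz": 0,"twist": 0,"jaw": -0.25},{"dx": 0,"dy": 0,"dz": 0,"twist": 0,"jaw": -0.25},{"dx": 0,"dy": 0,"dz": 0,"twist": 0,"jaw": -0.25}], force=12)

```text
t: 13.03
eef_pos: [0.5313, -0.1977, 0.1412]
ee_rot: [3.142, -0.0, 0.272]
force: [0.6, -0.3, -0.0]
width: 0.0399
gripper_force: 0.0
```

Emit:
move_arm(increments=[{"dx": 0,"dy": 0,"dz": 0,"twist": 0,"jaw": -0.35},{"dx": 0,"dy": 0,"dz": 0,"twist": 0,"jaw": -0.45},{"dx": 0,"dy": 0,"dz": 0,"twist": 0,"jaw": -1},{"dx": 0,"dy": 0,"dz": 0,"twist": 0,"jaw": -1},{"dx": 0,"dy": 0,"dz": 0,"twist": 0,"jaw": -1},{"dx": 0,"dy": 0,"dz": 0,"twist": 0,"jaw": -1}], force=12)

```text
t: 13.53
eef_pos: [0.5312, -0.1977, 0.1411]
ee_rot: [-3.142, 0.0, 0.272]
force: [-0.2, 0.7, -0.4]
width: 0.0275
gripper_force: 12.0
```

Emit:
move_arm(increments=[{"dx": 0,"dy": 0,"dz": -0.004,"twist": 0,"jaw": -1},{"dx": 0,"dy": 0,"dz": -0.01,"twist": 0,"jaw": -1},{"dx": 0,"dy": 0,"dz": -0.02,"twist": 0,"jaw": -1},{"dx": 0,"dy": 0,"dz": -0.025,"twist": 0,"jaw": -1},{"dx": 0,"dy": 0,"dz": -0.025,"twist": 0,"jaw": -1},{"dx": 0,"dy": 0,"dz": -0.02,"twist": 0,"jaw": -1},{"dx": 0,"dy": 0,"dz": -0.006,"twist": 0,"jaw": -1},{"dx": 0,"dy": 0,"dz": 0,"twist": 0,"jaw": -1}], force=18)

```text
t: 14.2
eef_pos: [0.532, -0.1978, 0.2537]
ee_rot: [3.14, -0.004, 0.272]
force: [0.7, -0.1, -2.3]
width: 0.0277
gripper_force: 18.0
```

Run:
```python
from h import *
for _ in range(3): arm.grab_frame("side")
s=arm.get_state();print(s["eef_pos"],s["ee_rot"],s["force"],s["width"],s["gripper_force"],s["t"])
print([(np.round(d["position"],4),round(d["score"],2)) for n in("stem_head","stem_tip") for d in arm.pinpoint("side",n)[:1]])
a=s["ee_rot"][2];d=np.array([.5742,.1211])-s["eef_pos"][:2];print(d,"dx",d@[np.cos(a),np.sin(a)],"dy",d@[np.sin(a),-np.cos(a)])
```

```text
[ 0.53051009 -0.19755316  0.24998491] [-3.14058476e+00  1.56814410e-03  2.71923055e-01] [-0.71565381 -0.77188089 -1.65298239] 0.02741065195659615 17.999829053878784 14.35
[(array([ 0.533 , -0.2015,  0.1166]), 0.55)]
[0.04368991 0.31865316] dx 0.12766982422105402 dy -0.2952101992779469
```

Emit:
move_arm(increments=[{"dx": 0.006,"dy": -0.0142,"dz": 0,"twist": 0,"jaw": -1},{"dx": 0.0127,"dy": -0.03,"dz": 0,"twist": 0,"jaw": -1},{"dx": 0.0127,"dy": -0.03,"dz": 0,"twist": 0,"jaw": -1},{"dx": 0.0127,"dy": -0.03,"dz": 0,"twist": 0,"jaw": -1},{"dx": 0.0127,"dy": -0.03,"dz": 0,"twist": 0,"jaw": -1},{"dx": 0.0127,"dy": -0.03,"dz": 0,"twist": 0,"jaw": -1},{"dx": 0.0127,"dy": -0.03,"dz": 0,"twist": 0,"jaw": -1},{"dx": 0.0127,"dy": -0.03,"dz": 0,"twist": 0,"jaw": -1},{"dx": 0.0127,"dy": -0.03,"dz": 0,"twist": 0,"jaw": -1},{"dx": 0.0127,"dy": -0.03,"dz": 0,"twist": 0,"jaw": -1},{"dx": 0.0074,"dy": -0.011,"dz": 0,"twist": 0,"jaw": -1},{"dx": 0,"dy": 0,"dz": 0,"twist": 0,"jaw": -1}])

```text
t: 15.45
eef_pos: [0.5753, 0.1237, 0.2498]
ee_rot: [3.141, 0.001, 0.275]
force: [0.1, -0.5, -1.3]
width: 0.0282
gripper_force: 18.0
```

```bash
cat > st.py <<'E'
from h import *
f=[];p=[]
for _ in range(3): arm.grab_frame("side");s=arm.get_state();f.append(s["force"]);p.append(s["eef_pos"])
p=np.mean(p,0);a=s["ee_rot"][2];print(np.round(p,4),np.round(s["ee_rot"],4),np.mean(f,0).round(2),s["moment"].round(2),s["width"],s["t"])
d=np.array([.5742,.1211])-p[:2];print("dx %.4f dy %.4f"%(d@[np.cos(a),np.sin(a)],d@[np.sin(a),-np.cos(a)]))
E
python3 st.py
python3 - <<'E'
from h import *
for c in("top","side"):
  arm.grab_frame(c);print(c,[(n,np.round(d["position"],4),round(d["score"],2)) for n in("stem_head","stem_tip","disc_top_mid") for d in arm.pinpoint(c,n)[:2]])
E
```

```text
[0.5746 0.1212 0.25  ] [3.1411e+00 2.0000e-03 2.7230e-01] [-0.44  0.12 -2.51] [-0.16  0.05 -0.02] 0.027647126424435845 15.6
dx -0.0004 dy 0.0000
top [('disc_top_mid', array([ 0.5434, -0.0346,  0.008 ]), 0.63), ('disc_top_mid', array([0.5728, 0.119 , 0.0812]), 0.61)]
side [('stem_head', array([0.5727, 0.1206, 0.2051]), 0.63), ('stem_tip', array([0.5751, 0.1161, 0.116 ]), 0.61), ('disc_top_mid', array([0.576 , 0.1149, 0.0775]), 0.68), ('disc_top_mid', array([ 0.5404, -0.0328,  0.009 ]), 0.64)]
```

Emit:
move_arm(increments=[{"dx": 0,"dy": 0,"dz": 0.004,"twist": 0,"jaw": -1},{"dx": 0,"dy": 0,"dz": 0.006,"twist": 0,"jaw": -1},{"dx": 0,"dy": 0,"dz": 0.006,"twist": 0,"jaw": -1},{"dx": 0,"dy": 0,"dz": 0.005,"twist": 0,"jaw": -1},{"dx": 0,"dy": 0,"dz": 0.004,"twist": 0,"jaw": -1},{"dx": 0,"dy": 0,"dz": 0.0025,"twist": 0,"jaw": -1},{"dx": 0,"dy": 0,"dz": 0.0015,"twist": 0,"jaw": -1},{"dx": 0,"dy": 0,"dz": 0.0015,"twist": 0,"jaw": -1},{"dx": 0,"dy": 0,"dz": 0.001,"twist": 0,"jaw": -1},{"dx": 0,"dy": 0,"dz": 0,"twist": 0,"jaw": -1}])

```text
t: 16.83
eef_pos: [0.5749, 0.121, 0.2196]
ee_rot: [-3.142, 0.0, 0.272]
force: [1.0, -0.5, -1.0]
width: 0.0275
gripper_force: 18.0
```

```bash
python3 st.py
```

```text
[0.575  0.121  0.2198] [-3.1415e+00 -4.0000e-04  2.7230e-01] [ 0.08 -0.27 -1.2 ] [-0.09 -0.07  0.05] 0.027816321110722606 16.9833
dx -0.0007 dy -0.0003
```

Emit:
move_arm(increments=[{"dx": -0.0005,"dy": 0,"dz": 0.001,"twist": 0,"jaw": -1},{"dx": 0,"dy": 0,"dz": 0.0012,"twist": 0,"jaw": -1},{"dx": 0,"dy": 0,"dz": 0.0012,"twist": 0,"jaw": -1},{"dx": 0,"dy": 0,"dz": 0.0012,"twist": 0,"jaw": -1}])

```text
t: 17.32
eef_pos: [0.5745, 0.1208, 0.215]
ee_rot: [-3.142, -0.0, 0.272]
force: [0.5, 0.7, -1.0]
width: 0.028
gripper_force: 18.0
```

Emit:
move_arm(increments=[{"dx": 0,"dy": 0,"dz": 0.0015,"twist": 0,"jaw": -1},{"dx": 0,"dy": 0,"dz": 0.0015,"twist": 0,"jaw": -1}])

```text
t: 17.48
eef_pos: [0.5744, 0.1208, 0.2119]
ee_rot: [-3.142, -0.0, 0.272]
force: [0.4, 0.3, -1.4]
width: 0.0278
gripper_force: 18.0
```

Emit:
move_arm(increments=[{"dx": 0,"dy": 0,"dz": 0.0015,"twist": 0,"jaw": -1},{"dx": 0,"dy": 0,"dz": 0.0015,"twist": 0,"jaw": -1},{"dx": 0,"dy": 0,"dz": 0.0015,"twist": 0,"jaw": -1},{"dx": 0,"dy": 0,"dz": 0.0015,"twist": 0,"jaw": -1},{"dx": 0,"dy": 0,"dz": 0.0015,"twist": 0,"jaw": -1},{"dx": 0,"dy": 0,"dz": 0.0015,"twist": 0,"jaw": -1}])

```text
t: 17.98
eef_pos: [0.5744, 0.1208, 0.2029]
ee_rot: [3.142, -0.0, 0.272]
force: [-1.1, -0.1, -0.8]
width: 0.0273
gripper_force: 18.0
```

Emit:
move_arm(increments=[{"dx": 0,"dy": 0,"dz": 0.0015,"twist": 0,"jaw": -1},{"dx": 0,"dy": 0,"dz": 0.0015,"twist": 0,"jaw": -1}])

```text
t: 18.15
eef_pos: [0.5745, 0.1209, 0.2]
ee_rot: [-3.142, -0.0, 0.272]
force: [0.7, 0.5, -1.7]
width: 0.028
gripper_force: 18.0
```

Tip at about 0.065, inside the middle disc with no force. Continuing.

Emit:
move_arm(increments=[{"dx": 0,"dy": 0,"dz": 0.0015,"twist": 0,"jaw": -1},{"dx": 0,"dy": 0,"dz": 0.0015,"twist": 0,"jaw": -1},{"dx": 0,"dy": 0,"dz": 0.0015,"twist": 0,"jaw": -1},{"dx": 0,"dy": 0,"dz": 0.0015,"twist": 0,"jaw": -1},{"dx": 0,"dy": 0,"dz": 0.0015,"twist": 0,"jaw": -1},{"dx": 0,"dy": 0,"dz": 0.0015,"twist": 0,"jaw": -1},{"dx": 0,"dy": 0,"dz": 0.0015,"twist": 0,"jaw": -1}])

```text
t: 18.73
eef_pos: [0.5744, 0.1208, 0.1894]
ee_rot: [-3.142, -0.0, 0.272]
force: [0.4, 0.4, -1.6]
width: 0.0281
gripper_force: 18.0
```

Emit:
move_arm(increments=[{"dx": 0,"dy": 0,"dz": 0.0015,"twist": 0,"jaw": -1},{"dx": 0,"dy": 0,"dz": 0.0015,"twist": 0,"jaw": -1}])

```text
t: 18.9
eef_pos: [0.5744, 0.1208, 0.1864]
ee_rot: [3.142, 0.0, 0.272]
force: [0.4, 0.6, -1.2]
width: 0.0278
gripper_force: 18.0
```

```bash
python3 st.py
```

```text
[0.5743 0.1208 0.1862] [3.1415e+00 4.0000e-04 2.7220e-01] [ 0.05  0.47 -2.49] [ 0.04 -0.11  0.01] 0.028142259374079503 19.05
dx 0.0000 dy -0.0004
```

Tip at about 0.051, inside the low disc. Next is the socket mouth at 0.040.

Emit:
move_arm(increments=[{"dx": 0,"dy": 0,"dz": 0.0015,"twist": 0,"jaw": -1},{"dx": 0,"dy": 0,"dz": 0.0015,"twist": 0,"jaw": -1},{"dx": 0,"dy": 0,"dz": 0.0015,"twist": 0,"jaw": -1},{"dx": 0,"dy": 0,"dz": 0.0015,"twist": 0,"jaw": -1},{"dx": 0,"dy": 0,"dz": 0.0015,"twist": 0,"jaw": -1},{"dx": 0,"dy": 0,"dz": 0.0015,"twist": 0,"jaw": -1},{"dx": 0,"dy": 0,"dz": 0.0015,"twist": 0,"jaw": -1},{"dx": 0,"dy": 0,"dz": 0.0015,"twist": 0,"jaw": -1}])

```text
t: 19.72
eef_pos: [0.5744, 0.1208, 0.1744]
ee_rot: [3.142, 0.0, 0.272]
force: [0.3, -0.3, -1.8]
width: 0.0276
gripper_force: 18.0
```

Emit:
move_arm(increments=[{"dx": 0,"dy": 0,"dz": 0.0015,"twist": 0,"jaw": -1},{"dx": 0,"dy": 0,"dz": 0.0015,"twist": 0,"jaw": -1}])

```text
t: 19.88
eef_pos: [0.5746, 0.1209, 0.1715]
ee_rot: [-3.142, -0.0, 0.272]
force: [0.9, 0.5, -2.0]
width: 0.0278
gripper_force: 18.0
```

```bash
python3 st.py
```

```text
[0.5745 0.1209 0.1713] [-3.1415e+00 -1.0000e-04  2.7220e-01] [ 0.12  0.23 -1.41] [ 0.   -0.21 -0.02] 0.027650262937212993 20.0333
dx -0.0002 dy -0.0003
```

In the socket, with 11 mm left.

Emit:
move_arm(increments=[{"dx": 0,"dy": 0,"dz": 0.0015,"twist": 0,"jaw": -1},{"dx": 0,"dy": 0,"dz": 0.0015,"twist": 0,"jaw": -1},{"dx": 0,"dy": 0,"dz": 0.0015,"twist": 0,"jaw": -1},{"dx": 0,"dy": 0,"dz": 0.0015,"twist": 0,"jaw": -1},{"dx": 0,"dy": 0,"dz": 0.0015,"twist": 0,"jaw": -1},{"dx": 0,"dy": 0,"dz": 0.001,"twist": 0,"jaw": -1},{"dx": 0,"dy": 0,"dz": 0.0005,"twist": 0,"jaw": -1},{"dx": 0,"dy": 0,"dz": 0.0005,"twist": 0,"jaw": -1}])

```text
t: 20.7
eef_pos: [0.5745, 0.1209, 0.162]
ee_rot: [-3.142, -0.0, 0.272]
force: [1.0, 0.8, -0.7]
width: 0.0279
gripper_force: 18.0
```

Emit:
move_arm(increments=[{"dx": 0,"dy": 0,"dz": 0.0005,"twist": 0,"jaw": -1},{"dx": 0,"dy": 0,"dz": 0.0005,"twist": 0,"jaw": -1}])

```text
t: 20.87
eef_pos: [0.5745, 0.1209, 0.1611]
ee_rot: [-3.142, -0.0, 0.272]
force: [1.6, 0.9, -2.2]
width: 0.0278
gripper_force: 18.0
```

```bash
python3 st.py
```

```text
[0.5745 0.1209 0.161 ] [-3.1415e+00 -1.0000e-04  2.7220e-01] [ 1.27  1.3  -1.89] [ 0.32 -0.44 -0.  ] 0.027671653417188056 21.0167
dx -0.0002 dy -0.0003
```

Emit:
move_arm(increments=[{"dx": 0,"dy": 0,"dz": 0.0004,"twist": 0,"jaw": -1},{"dx": 0,"dy": 0,"dz": 0.0004,"twist": 0,"jaw": -1}])

```text
t: 21.18
eef_pos: [0.5745, 0.1208, 0.1603]
ee_rot: [-3.142, -0.0, 0.272]
force: [1.2, 1.0, -1.3]
width: 0.0273
gripper_force: 18.0
```

Emit:
move_arm(increments=[{"dx": 0,"dy": 0,"dz": 0.0003,"twist": 0,"jaw": -1},{"dx": 0,"dy": 0,"dz": 0,"twist": 0,"jaw": -1}])

```text
t: 21.35
eef_pos: [0.5746, 0.1208, 0.1602]
ee_rot: [3.142, -0.0, 0.272]
force: [1.2, 1.2, -0.0]
width: 0.0279
gripper_force: 18.0
```

```bash
python3 st.py
```

```text
[0.5745 0.1208 0.1601] [-3.1416e+00 -4.0000e-04  2.7230e-01] [0.78 0.91 0.34] [ 0.3  -0.35  0.06] 0.02786114431779708 21.5
dx -0.0003 dy -0.0003
```

Contact at the expected height (TCP 0.1601). I'll press slightly more to confirm the seat.

Emit:
move_arm(increments=[{"dx": 0,"dy": 0,"dz": 0.0004,"twist": 0,"jaw": -1},{"dx": 0,"dy": 0,"dz": 0,"twist": 0,"jaw": -1}])

```text
t: 21.67
eef_pos: [0.5746, 0.1208, 0.1601]
ee_rot: [3.142, -0.001, 0.272]
force: [0.2, 1.1, 4.1]
width: 0.0273
gripper_force: 18.0
```

```bash
python3 st.py
```

```text
[0.5746 0.1209 0.1601] [ 3.1415e+00 -7.0000e-04  2.7250e-01] [-0.46  1.03  5.37] [ 0.32  0.17 -0.04] 0.0275794212625503 21.8167
dx -0.0004 dy -0.0003
```

Seated: the height holds while the force rises. I'll ease off, open and retreat upward.

Emit:
move_arm(increments=[{"dx": 0,"dy": 0,"dz": -0.0003,"twist": 0,"jaw": -1},{"dx": 0,"dy": 0,"dz": 0,"twist": 0,"jaw": -1},{"dx": 0,"dy": 0,"dz": 0,"twist": 0,"jaw": -0.2},{"dx": 0,"dy": 0,"dz": 0,"twist": 0,"jaw": 0.3},{"dx": 0,"dy": 0,"dz": 0,"twist": 0,"jaw": 0.3},{"dx": 0,"dy": 0,"dz": 0,"twist": 0,"jaw": 0.3},{"dx": 0,"dy": 0,"dz": 0,"twist": 0,"jaw": 0.3}], force=5)

```text
t: 22.4
eef_pos: [0.5742, 0.1207, 0.1596]
ee_rot: [3.142, 0.001, 0.272]
force: [-0.9, 0.3, -0.7]
width: 0.0542
gripper_force: 0.0
```

Emit:
move_arm(increments=[{"dx": 0,"dy": 0,"dz": -0.005,"twist": 0,"jaw": 0.3},{"dx": 0,"dy": 0,"dz": -0.015,"twist": 0,"jaw": 0.3},{"dx": 0,"dy": 0,"dz": -0.03,"twist": 0,"jaw": 0.3},{"dx": 0,"dy": 0,"dz": -0.03,"twist": 0,"jaw": 0.3},{"dx": -0.02,"dy": 0,"dz": -0.02,"twist": 0,"jaw": 0.3},{"dx": -0.03,"dy": 0,"dz": 0,"twist": 0,"jaw": 0.3},{"dx": -0.03,"dy": 0,"dz": 0,"twist": 0,"jaw": 0.3},{"dx": 0,"dy": 0,"dz": 0,"twist": 0,"jaw": 0.3},{"dx": 0,"dy": 0,"dz": 0,"twist": 0,"jaw": 0.3}])

```text
t: 23.15
eef_pos: [0.4963, 0.0989, 0.261]
ee_rot: [-3.141, -0.002, 0.273]
force: [1.3, 1.0, 0.8]
width: 0.0573
gripper_force: 0.0
```

```bash
python3 st.py
python3 - <<'E'
from h import *
for c in("top","side","wrist"):
  arm.grab_frame(c);print(c,[(n,np.round(d["position"],4).tolist(),round(d["score"],2)) for n in("stem_head","stem_tip","disc_top_mid","disc_low_mid","dish","book","glasses") for d in arm.pinpoint(c,n)[:2]])
im=arm.grab_frame("wrist");dk=((im.max(2)<70)*255).astype(np.uint8)[:255]
n,l,st,c=cv2.connectedComponentsWithStats(dk)
for i in range(1,n):
  if st[i,4]>150: print(st[i]);b=st[i];print(ray("wrist",(b[0]+b[2]/2,b[1]+b[3]/2),.133),372*.028/b[2])
E
```

```text
[0.4977 0.0995 0.2605] [-3.1416e+00 -7.0000e-04  2.7240e-01] [ 0.46 -0.06 -0.33] [-0.08 -0.09 -0.  ] 0.05671729025586349 23.3
dx 0.0795 dy -0.0002
top [('disc_top_mid', [0.5399, -0.0369, 0.0085], 0.66), ('disc_top_mid', [0.5735, 0.119, 0.0806], 0.42), ('disc_low_mid', [0.6574, -0.0359, 0.0077], 0.66), ('dish', [0.4022, 0.0214, 0.0035], 0.87), ('book', [0.502, 0.4413, -0.0042], 0.56), ('book', [0.5748, 0.1206, 0.0815], 0.39)]
side [('stem_head', [0.5729, 0.1223, 0.1159], 0.54), ('disc_top_mid', [0.5731, 0.114, 0.0767], 0.95), ('disc_top_mid', [0.5434, -0.0289, 0.0134], 0.58), ('disc_low_mid', [0.6625, -0.0354, 0.0058], 0.59), ('disc_low_mid', [0.5764, 0.1193, 0.0441], 0.43), ('dish', [0.4033, 0.0137, -0.0022], 0.69), ('dish', [0.5744, 0.1152, 0.0771], 0.47), ('book', [0.4999, 0.4402, -0.0026], 0.74), ('glasses', [0.761, 0.0707, -0.0037], 0.95)]
wrist [('stem_head', [0.5712, 0.1252, 0.1072], 0.65), ('disc_top_mid', [0.5403, -0.0367, 0.0089], 0.58), ('disc_low_mid', [0.6584, -0.0326, 0.006], 0.86), ('dish', [0.4018, 0.0213, 0.0019], 0.79)]
[   0    9   36  161 4948]
[0.53852086 0.26572683 0.133     ] 0.28933333333333333
[262  76  47  48 624]
[0.57342981 0.11990334 0.133     ] 0.22161702127659574
[534 231  26  24 262]
[ 0.53431327 -0.06379115  0.133     ] 0.40061538461538465
```

The stem stands upright at (0.573, 0.120) with its head at home height, and the bystanders have not moved. Handing in.

```bash
python3 -c "
from station import arm
print(arm.job_done())"
```

```text
the job is handed in; nothing more can be done
None
```

The lamp is together and handed in after about 24 s: all three discs are against the posts, the stem is seated through them with its collar on the top disc and let go, and the book, glasses and dish were not touched; the highest measured forces were about 6 N on the discs and 5 N on the stem.

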